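Snap a canister lid home with the seating tool and clip the tool away

ROBOT

A 6-joint arm with a two-finger parallel gripper is mounted at the origin on a cart in front of the work surface, level with it; the furniture and walls round the work are solid. World frame = base frame: x ahead of the robot, y to its left, z up, the work surface at z = 0. Lengths are in mm, angles in rad, forces in N, time in s.
With the tool pointing down it reaches from about 350 to 875 mm from the base axis. Payload 4.2 kg.
Tool frame: the origin (TCP) lies midway between the tips of the shut fingers; the grasp point (between the pads) lies 19 mm behind it; z points along the fingers, y is the line along which they close (so a half turn about z gives the same grasp; the last joint's range is limited). The gripper opens to 85 mm and grips with 20 to 120 N. Pads are 22 mm wide; open, the fingers measure 114 mm over their backs; the gripper's body (76 mm by 85 mm) begins 54 mm behind the grasp point. The pads swing forward as they close: fully open they stand 13 mm farther back than shut.
Start: joints at [1.441, 0.385, 0.008, 0, -1.194, -0.259], TCP at [236.891, 578.344, 231.312] pointing down, gripper open.
Joint ranges: [-3.14, 3.14], [-1.21, 2.06], [-1.07, 1.41], [-3.16, 2.05], [-2.99, -0.16], [-3.1, 3.1]. Speed limits (rad/s): [2.79, 2.79, 3.14, 3.14, 3.14, 3.14].

INTERFACE

Orientations are given as a unit quaternion [x, y, z, w].
In Python, from bench import * gives the robot as it stands.
- The arm moves only by the tool drive_tool, never from a script. Its argument "plan" is a list that holds one entry, the list of rows, each a list of 5 numbers: the closure, from -1 (fully open) to 1 (shut), then the shift along the world's x, y, z in mm, then the turn about the world's z in degrees. A call has 1 to 20 rows; each row shifts and turns the commanded pose from where the row before left it; what a row does not reach is not made up. A row lasts 1/12 s, in which the tool goes at most 41.7 mm and 7.16 degrees, less where a joint would pass 70% of its speed; a pose out of reach is approached as far as the arm can. A call is refused whole if a number of a shift passes 41.7 or a number of a turn 7.16, either way. A call with a gripper value outside its range is refused whole. The fingers move at their own pace and stop on an object; the grip force is fixed at half the most. Time passes only in rows, so rows that do not move let the fingers close. It gives the time, the measured TCP pose, the force, the opening and the grip force at its end, in the units of the state.
- read_state(): the state, without advancing time (a new reading comes with each control period).
- get_image(name): name is "side" or "top"; returns (picture, depth): 384x512x3 uint8, red, green, blue; 384x512 float32, mm along the optical axis (not along the pixel's ray), 0 where there is no reading.
- camera_model(name): a dict with "fx", "fy", "cx", "cy" (pixels), "R" (3x3) and "t" (3): a world point X has camera coordinates R X + t. Camera axes: x right, y down, z forward; pixel columns grow to the right and rows downward; lengths in mm; the calibration is good to about 2 mm. A picture is of the moment at which its call begins. camera_model takes no time and is no camera call.
- job_done(): hands the job in; it is judged then, once.
The state is a dict: "clock": time; "joints": joint angles; "joint_vel": joint speeds; "joint_efforts": joint torques, N m; "position": TCP position; "ee_rot": TCP orientation; "contact_force": force on the tool from outside, world axes, zero at the start; "wrist_torque": the same for the moment, N m; "gripper_width": finger opening in mm; "grasp_force": force on a finger pad.
Only numpy, scipy, OpenCV 4.12 (cv2) and the standard library are available. Lean on these libraries where they do the work, as an engineer would, in place of code of your own. Each camera call takes 0.05 s, during which the arm holds its last target. There are 200 camera calls.

TASK

One of the two sample canisters still has its press-in lid standing proud of the rim. Pick up the standing seating tool by its handle and, with its cup over the lid's stub, press squarely until the lid clicks fully home, without driving the canister down onto the stop of its spring-cushioned nest or touching the lid with the gripper. Then put the tool away upright on the worktop with its shank clipped fully into the fork holder, past the spring ball, and leave the closed canister and the things around alone.

Things in the scene. Friction and masses are not known exactly. Their poses are not given: they have to be found in the camera images.
- seater: Loose seating tool, 146 mm tall, about 0.35 kg, standing upright. Origin: centre of its underside; z up along it. Black cup-shaped head, 64 mm wide, z 0 to 26 mm, open below: bore 40 mm wide, 18 mm deep (the ring round it presses); steel shank, 14 mm diameter, z 26 to 86 mm; grey square handle 30 x 30 mm (faces along its x and y), z 86 to 146 mm.
- seater_shank (a point): Point on the tool's axis in its shank, 52 mm above its underside.
- nest: Fixed grey plastic cup, 112 mm wide at the foot and 100 mm above it, 54 mm high, with four screwed lugs, 72 mm from the axis at most; origin at the centre of its underside, on the worktop. A canister stands in it on a spring.
- canister (a joint): How far the open aluminium canister (76 mm diameter, 56 mm high) is pushed down in its nest, m: 0 at rest (rim 92 mm above the worktop), 0.018 at the hard stop; it must not pass 0.0165. It slides straight down on a cushion spring, so it sinks several mm under the press before the lid snaps, by how much differs from time to time; it springs back when let go.
- canister_mouth (a point): Centre of the canister's rim plane (bore 60 mm, outside 76 mm), moving with the canister; z up. Four spring-ball catches, 5 mm below the rim, hold the lid's bead.
- lid: Loose white plastic press-in lid, at first resting on the catches with its flange about 8 mm above the canister rim. Origin: centre of the plug's underside; z up. Plug 14 mm deep with a bead 56 mm wide; flange 72 mm diameter, z 14 to 19 mm; central stub 14 mm diameter, z 19 to 31 mm.
- lid_flange (a point): Centre of the underside of the lid's flange (lid z = 14 mm); meets canister_mouth when home. Pressed on the flange, the lid snaps in at roughly 8 to 15 N: the force grows as the canister sinks, then falls suddenly by 2 N or more as the lid jumps home.
- closed_canister: Fixed look-alike: the same nest and canister with its lid already home (flange on the rim, stub top 109 mm above the worktop). Origin at the centre of the underside. Leave alone.
- fork: Fixed aluminium fork holder. Origin on the worktop below the shank's seat; x points from the mouth into the fork. Two arms at z 40 to 64 mm, slot 19 mm wide from x = -31 mm to its end at +8.5 mm, flared mouth to x = -47 mm; arms 60 mm wide over all. Free space under the arms for the tool's head up to x = 55 mm; post and base plate behind, to x = 115 mm, 100 mm wide, 68 high.
- fork_seat (a point): Where the shank's axis stands when clipped in, 52 mm above the fork's origin (x = +1.5 mm when pushed to the slot's end). A spring ball on the +y arm, 10.5 mm before the seat, narrows the slot to about 11 mm; it gives way to about 5 N of push along x, then holds the shank behind it.
- beaker: Loose small glass beaker, 49 mm wide, 58 mm high; origin at the centre of its underside. Bystander.
- timer: Loose white kitchen timer with a round dial, 44 x 62 x 52 mm; origin at the centre of its underside. Bystander.
- pen: Loose black marker lying on the worktop, 133 mm long; origin at the centre of its underside. Bystander.

How it is judged:
By the outcome, as a careful person would: the job done as asked, in the order asked, and still so for the second after the job is handed in, with the robot touching nothing.
It also fails if it takes over 54 s, if anything falls off the work surface, if the arm or the gripper's body presses on something with over 40 N, if the wrist force passes 120 N, or if a joint passes its speed limit or range.

## Working session

There is one attempt and no reset: what is moved stays moved. The work goes in short steps, Python scripts to look and compute and a tool call to move; the robot and the scene stay as the last step left them, time stands still between calls to the robot, and variables do not carry over. Pictures are saved under pics/ and viewed, at most 10 in all, crops included, and the job is handed in when it is done.

Besides the shell and the picture viewer there is one more tool, called in YAML: its name, and indented under it one key for each argument. drive_tool: Moves the arm, as the interface text tells. Its arguments: {"type":"object","properties":{"plan":{"type":"array"}},"required":["plan"]}

```bash
mkdir -p pics; python3 - <<'E'
from bench import *
import numpy as np,cv2
for n in("top","side"):
    p,d=get_image(n);cv2.imwrite(f"pics/{n}0.png",p[:,:,::-1]);np.savez(f"{n}0.npz",p=p,d=d)
    m=camera_model(n);print(n,m)
print(read_state())
E
```

```text
top {'fx': 382.87160380906096, 'fy': 382.87160380906096, 'cx': 244.1423259280224, 'cy': 192.96872100704078, 'R': array([[ 4.89866438e-04, -9.99763265e-01,  2.17525442e-02],
       [-9.92703637e-01, -3.10907366e-03, -1.20539713e-01],
       [ 1.20578807e-01, -2.15347814e-02, -9.92470153e-01]]), 't': array([-55.37341272, 562.06540926, 899.53688196])}
side {'fx': 462.2606527807216, 'fy': 462.2606527807216, 'cx': 249.04267699904184, 'cy': 188.20581934513447, 'R': array([[ 0.88638253, -0.46250645, -0.02034197],
       [-0.30203132, -0.5444176 , -0.78255132],
       [ 0.35086051,  0.69978373, -0.62225368]]), 't': array([-512.5163933 ,  219.94396487,  963.98322148])}
{'clock': 0.1, 'joints': array([ 1.44062339e+00,  3.85461074e-01,  6.78198669e-03, -4.42844178e-04,
       -1.19397882e+00, -2.58623675e-01]), 'joint_vel': array([-3.64791295e-05, -1.16929301e-03,  2.12208171e-03,  3.23843659e-03,
       -1.14632895e-03, -1.25916939e-03]), 'joint_efforts': array([-2.70989631e-04, -3.93321347e+01,  1.88927776e+01,  4.19796109e+00,
       -2.61112807e-03,  4.10695904e-06]), 'position': array([236.69417756, 577.89652909, 230.34864642]), 'ee_rot': array([ 9.81147855e-01, -1.93256251e-01, -1.45647563e-04,  9.42082358e-04]), 'contact_force': array([-0.63062798, -0.5370073 , -0.07378445]), 'wrist_torque': array([-0.0537515 , -0.02356244, -0.03771609]), 'grasp_force': 0.0, 'gripper_width': 85.19084717090699}
```

View pics/top0.png

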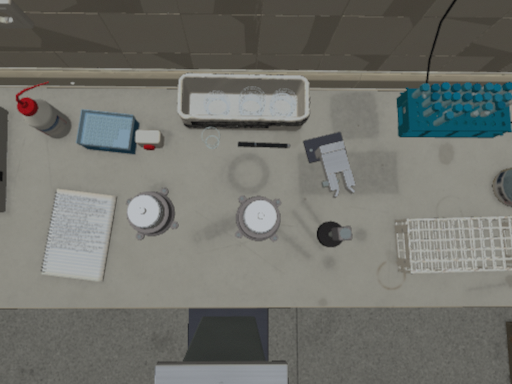

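View pics/side0.png

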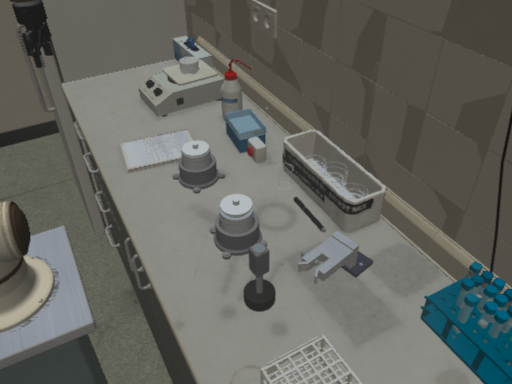

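Top view: canisters at (147,212) and (260,217), seater head at (330,234) with its handle at (345,234), fork at (335,165) with its mouth towards the robot. The arm is out of view. Next I measure with depth.

```bash
cat > h.py <<'E'
import numpy as np,cv2
from bench import *
def cloud(n,d):
    m=camera_model(n);v,u=np.mgrid[:384,:512]
    c=np.stack([(u-m["cx"])/m["fx"]*d,(v-m["cy"])/m["fy"]*d,d],-1)
    X=(c-m["t"])@m["R"];X[d<=0]=np.nan;return X
def ray(n,u,v,z):
    m=camera_model(n);r=np.array([(u-m["cx"])/m["fx"],(v-m["cy"])/m["fy"],1])@m["R"]
    o=-m["R"].T@m["t"];return o+r*(z-o[2])/r[2]
def proj(n,X):
    m=camera_model(n);c=m["R"]@np.asarray(X,float)+m["t"];return m["fx"]*c[0]/c[2]+m["cx"],m["fy"]*c[1]/c[2]+m["cy"]
E
python3 - <<'E'
from h import *
np.set_printoptions(precision=1,suppress=True)
A={}
for n in("top","side"):
    f=np.load(n+"0.npz");A[n]=(f["p"],f["d"],cloud(n,f["d"]))
p,d,X=A["top"]
def stat(n,roi,zlo,zhi,tag):
    p,d,X=A[n];a=X[roi[1]:roi[3],roi[0]:roi[2]];k=(a[...,2]>zlo)&(a[...,2]<zhi);q=a[k]
    if len(q)<3: print(n,tag,len(q));return
    vu=np.argwhere(k)[:,::-1].astype(np.float32);r=cv2.minAreaRect(q[:,:2].astype(np.float32))
    print(n,tag,len(q),"med",np.median(q,0),"rect",np.round(r[0],1),np.round(r[1],1),round(r[2],1))
for n,rois in(("top",dict(A=(115,180,185,245),B=(228,185,292,250),S=(310,215,365,255),F=(295,130,365,200))),("side",dict(A=(165,130,230,195),B=(205,185,270,250),S=(235,235,285,315),F=(290,225,380,290)))):
    for t,r in rois.items():
        q=A[n][2][r[1]:r[3],r[0]:r[2],2].ravel();h,e=np.histogram(q[np.isfinite(q)],np.arange(-4,160,4));print(n,t,[(int(b),int(c)) for b,c in zip(e,h) if c>8])
        for lo,hi in {"A":((90,101),(101,108),(106,125)),"B":((90,101),(101,108),(111,125)),"S":((141,152),(22,30),(5,30)),"F":((58,75),(40,75))}[t]: stat(n,r,lo,hi,t+str((lo,hi)))
a=cv2.resize(A["top"][0][120:260,220:380],None,fx=4.5,fy=4.2,interpolation=cv2.INTER_CUBIC)
b=cv2.resize(A["side"][0][180:320,200:390],None,fx=4,fy=4,interpolation=cv2.INTER_CUBIC)
cv2.imwrite("pics/t1.png",a[:,:,::-1]);cv2.imwrite("pics/s1.png",b[:,:,::-1])
E
```

```text
top A [(-4, 1474), (0, 1155), (4, 149), (8, 199), (12, 51), (16, 13), (24, 11), (28, 14), (32, 13), (36, 9), (40, 17), (44, 27), (48, 82), (52, 296), (56, 34), (60, 9), (76, 26), (80, 14), (84, 13), (88, 61), (92, 274), (96, 492), (100, 11), (104, 13), (108, 19)]
top A(90, 101) 814 med [515.2 172.   96.4] rect [515.8 173.2] [71.7 73.1] 88.6
top A(101, 108) 15 med [514.6 172.1 107.3] rect [516.7 173.9] [12.5  9.5] 68.3
top A(106, 125) 30 med [515.5 173.6 108.6] rect [515.  174.5] [11.8 12.5] 45.8
top B [(-4, 1292), (0, 1071), (4, 136), (8, 223), (12, 35), (48, 60), (52, 363), (56, 37), (76, 9), (88, 40), (92, 17), (100, 194), (104, 551), (108, 16), (116, 24)]
top B(90, 101) 51 med [484.4 -70.7  91.8] rect [496.6 -83.6] [74.  55.1] 47.7
top B(101, 108) 740 med [503.9 -90.4 104.9] rect [503.1 -89.6] [69.7 69.7] 89.8
top B(111, 125) 32 med [503.3 -89.9 116.8] rect [503.4 -88.8] [11.4 13. ] 89.5
top S [(-4, 841), (0, 633), (4, 18), (8, 11), (16, 9), (20, 58), (24, 266), (28, 40), (108, 9), (140, 36), (144, 108), (148, 50)]
top S(141, 152) 188 med [ 463.4 -266.   146.5] rect [ 463.9 -267.2
[... 1916 characters left out ...]
(128, 29), (132, 31), (136, 30), (140, 46), (144, 121), (148, 50)]
side S(141, 152) 209 med [ 460.7 -270.7  146.6] rect [ 462.3 -267.4] [30.6 29.7] 6.4
side S(22, 30) 623 med [ 461.9 -269.7   25.9] rect [ 480.  -206.7] [189.9  62.5] 73.6
side S(5, 30) 984 med [ 467.  -268.    24.4] rect [ 485.3 -199.1] [208.9  72.9] 67.4
side F [(-4, 1852), (0, 1750), (4, 106), (8, 302), (12, 59), (16, 40), (20, 30), (24, 21), (28, 11), (32, 9), (36, 12), (40, 52), (44, 89), (48, 83), (52, 114), (56, 125), (60, 534), (64, 542), (68, 96)]
side F(58, 75) 1233 med [ 625.6 -275.3   64.1] rect [ 616.6 -271.2] [129.5  74.9] 14.5
side F(40, 75) 1635 med [ 617.2 -278.3   63.3] rect [ 616.2 -271.2] [130.7  75.5] 14.2
```

View pics/t1.png

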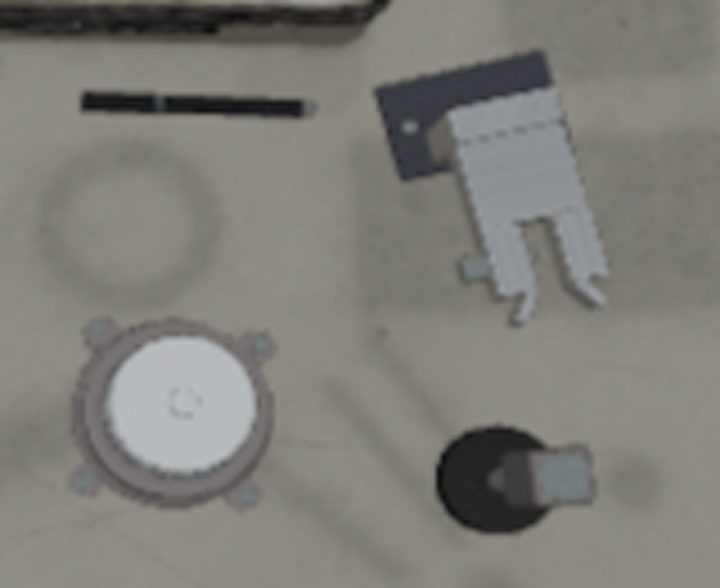

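View pics/s1.png

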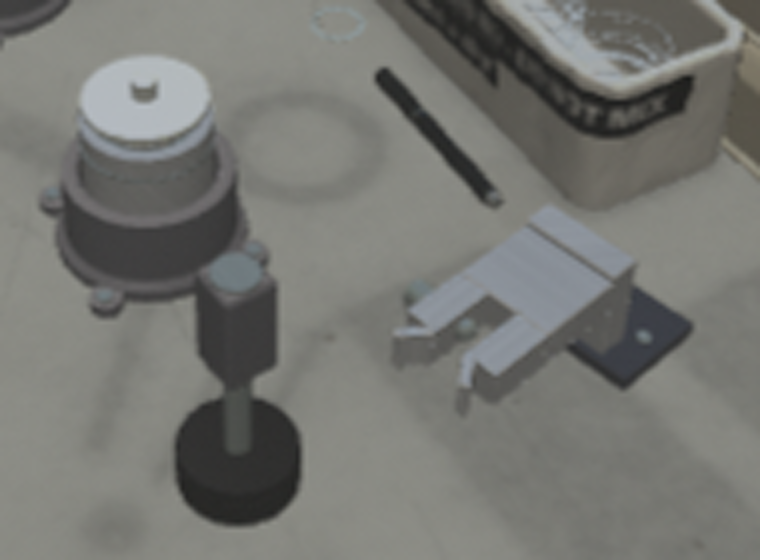

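Canister B at about (503,-89.6) is the open one: its flange top is at 105 mm and stub top at 117, against 97 and 109 for the other. The crops show the fork mouth facing -x, turned about 14°. Next: fork slot line and handle yaw.

```bash
python3 - <<'E'
from h import *
np.set_printoptions(precision=1,suppress=True)
for n,r in(("top",(295,130,365,200)),("side",(290,225,380,290))):
    X=cloud(n,np.load(n+"0.npz")["d"])[r[1]:r[3],r[0]:r[2]].reshape(-1,3)
    q=X[(X[:,2]>60.5)&(X[:,2]<73)];
    for th in(12,13,14,15):
        t=np.deg2rad(th);e=np.array([np.cos(t),np.sin(t)]);f=np.array([-e[1],e[0]])
        a=q[:,:2]@e;b=q[:,:2]@f;g=[]
        for s in np.arange(a.min(),a.max()-4,6):
            k=np.sort(b[(a>=s)&(a<s+6)]);
            if len(k)<4: continue
            i=np.argmax(np.diff(k));g.append((round(s),round(k[0],1),round(k[i],1),round(k[i+1],1),round(k[-1],1)))
        print(n,th,"a range",a.min().round(1),a.max().round(1))
        if th==14: print(*g,sep="\n")
        else: # slot centre slope
            print([(x[0],round((x[2]+x[3])/2,1)) for x in g if x[3]-x[2]>12])
E
```

```text
top 12 a range 485.4 612.4
[(485, np.float64(-403.5)), (491, np.float64(-402.4)), (497, np.float64(-403.4)), (503, np.float64(-401.6)), (509, np.float64(-402.5)), (515, np.float64(-402.0)), (521, np.float64(-400.8)), (527, np.float64(-402.0)), (533, np.float64(-401.0))]
top 13 a range 478.6 605.0
[(479, np.float64(-412.0)), (485, np.float64(-411.0)), (491, np.float64(-411.4)), (497, np.float64(-410.4)), (503, np.float64(-411.3)), (509, np.float64(-411.0)), (515, np.float64(-410.0)), (521, np.float64(-411.2)), (527, np.float64(-410.4))]
top 14 a range 471.2 597.4
(471, np.float64(-443.0), np.float64(-438.7), np.float64(-402.0), np.float64(-395.6))
(477, np.float64(-439.3), np.float64(-432.5), np.float64(-406.4), np.float64(-400.3))
(483, np.float64(-448.1), np.float64(-429.9), np.float64(-410.0), np.float64(-390.1))
(489, np.float64(-448.8), np.float64(-429.1), np.float64(-409.0), np.float64(-389.9))
(495, np.float64(-449.0), np.float64(-429.6), np.float64(-410.5), np.float64(-390.0))
(501, np.float64(-449.0), np.float64(-429.6), np.float64(-410.0), np.float64(-382.5))
(507, np.float6
[... 3495 characters left out ...]
564, np.float64(-448.5), np.float64(-444.9), np.float64(-442.1), np.float64(-390.2))
(570, np.float64(-449.4), np.float64(-437.5), np.float64(-433.8), np.float64(-390.4))
(576, np.float64(-449.2), np.float64(-406.1), np.float64(-404.1), np.float64(-390.6))
(582, np.float64(-447.9), np.float64(-441.3), np.float64(-438.8), np.float64(-389.0))
(588, np.float64(-448.8), np.float64(-420.5), np.float64(-418.1), np.float64(-389.2))
side 15 a range 460.8 590.0
[(461, np.float64(-428.1)), (467, np.float64(-428.0)), (473, np.float64(-427.6)), (479, np.float64(-427.6)), (485, np.float64(-428.4)), (491, np.float64(-427.5)), (497, np.float64(-427.4)), (503, np.float64(-427.6)), (509, np.float64(-427.7))]
```

drive_tool:
  plan:
    - [[-1, 30, -28, 0, -3], [-1, 30, -28, 0, -6], [-1, 30, -28, 0, -6], [-1, 30, -28, 0, -6], [-1, 25, -32, 0, -6], [-1, 20, -35, 0, -6], [-1, 20, -35, 0, -6], [-1, 15, -37, 0, -6], [-1, 10, -39, 0, -6], [-1, 10, -39, 0, -6], [-1, 6, -40, 0, -5], [-1, 0, -40, 0, -1], [-1, 0, -40, 0, 0], [-1, 0, -40, 0, 0], [-1, 0, -40, 0, 0], [-1, 0, -40, 0, 0], [-1, 0, -40, 0, 0], [-1, 0, -40, 0, 0], [-1, 0, -40, 0, 0], [-1, 0, -40, 0, 0]]

```text
clock: 1.77
position: [462.2, -152.5, 231.2]
ee_rot: [0.736, -0.677, -0.0, -0.0]
contact_force: [1.2, 0.7, 0.2]
gripper_width: 85.2
grasp_force: 0.0
```

drive_tool:
  plan:
    - [[-1, 1, -35, 0, 0], [-1, 0, -35, 0, 0], [-1, 0, -30, 0, 0], [-1, 0, -15, 0, 0], [-1, 0, 0, -25, 0], [-1, 0, 0, -35, 0], [-1, 0, 0, -35, 0], [-1, 0, 0, -25, 0], [-1, 0, 0, -15, 0], [-1, 0, 0, 0, 0], [-1, 0, 0, 0, 0]]

```text
clock: 2.68
position: [463.5, -265.7, 95.7]
ee_rot: [0.736, -0.677, -0.001, 0.001]
contact_force: [0.3, -0.4, 0.2]
gripper_width: 85.4
grasp_force: 0.0
```

drive_tool:
  plan:
    - [[1, 0, -1.5, 0, 0], [1, 0, 0, 0, 0], [1, 0, 0, 0, 0], [1, 0, 0, 0, 0], [1, 0, 0, 0, 0], [1, 0, 0, 0, 0], [1, 0, 0, 0, 0], [1, 0, 0, 0, 0], [1, 0, 0, 0, 0], [1, 0, 0, 0, 0], [1, 0, 0, 0, 0], [1, 0, 0, 0, 0]]

```text
clock: 3.68
position: [463.2, -267.3, 97.2]
ee_rot: [0.736, -0.677, -0.0, 0.0]
contact_force: [-3.0, 0.6, 5.6]
gripper_width: 29.1
grasp_force: 59.2
```

drive_tool:
  plan:
    - [[1, 0, 0, 10, 0], [1, 0, 0, 25, 0], [1, 0, 0, 35, 0], [1, 0, 0, 35, 0], [1, 0, 0, 25, 0], [1, 0, 0, 10, 0], [1, 0, 0, 0, 0], [1, 0, 0, 0, 0], [1, 0, 0, 0, 0]]

```text
clock: 4.43
position: [462.5, -266.4, 233.7]
ee_rot: [0.735, -0.678, -0.002, 0.001]
contact_force: [0.9, 0.1, -3.3]
gripper_width: 29.2
grasp_force: 59.9
```

```bash
python3 - <<'E'
from h import *
np.set_printoptions(precision=1,suppress=True)
s=read_state();print(s["position"],s["contact_force"],s["wrist_torque"])
out=[]
for n in("top","side"):
    p,d=get_image(n);np.savez(n+"1.npz",p=p,d=d);X=cloud(n,d);
    k=(np.abs(X[...,0]-463)<60)&(np.abs(X[...,1]+267)<60)
    q=X[k];h,e=np.histogram(q[:,2],np.arange(100,300,4));print(n,[(int(b),int(c)) for b,c in zip(e,h) if c>5])
    hd=X[k&(X[...,2]>156)&(X[...,2]<168)];r=cv2.minAreaRect(hd[:,:2].astype(np.float32));print("cup top",len(hd),np.median(hd,0),r)
    sh=X[k&(X[...,2]>170)&(X[...,2]<212)]
    for z in range(166,222,8):
        a=X[k&(X[...,2]>=z)&(X[...,2]<z+8)];a=a[np.hypot(a[:,0]-463,a[:,1]+267)<20];print(z,len(a),np.median(a,0) if len(a) else "")
    u,v=map(int,proj(n,(463,-267,190)));c=p[max(0,v-70):v+70,u-70:u+70];out.append(cv2.resize(c,(400,400)) if c.size else np.zeros((400,400,3),np.uint8))
cv2.imwrite("pics/g1.png",np.hstack(out)[:,:,::-1])
E
```

```text
[ 462.5 -266.4  233.7] [ 0.9  0.1 -3.3] [0. 0. 0.]
top [(156, 6), (160, 80), (164, 17), (276, 7), (280, 11), (284, 30), (288, 49), (292, 13)]
cup top 103 [ 440.3 -267.2  162.4] ((441.2892150878906, -263.59674072265625), (14.505242347717285, 41.16317367553711), 0.0198151133954525)
166 0 
174 0 
182 0 
190 0 
198 0 
206 0 
214 0 
side [(136, 24), (140, 50), (144, 57), (148, 52), (152, 57), (156, 50), (160, 536), (164, 71), (168, 14), (172, 13), (176, 14), (180, 13), (184, 12), (188, 13), (192, 13), (196, 11), (200, 14), (204, 15), (208, 12), (212, 9), (224, 21), (228, 24), (232, 33), (236, 36), (240, 47), (244, 54), (248, 62), (252, 59), (256, 54), (260, 61), (264, 59), (268, 49), (272, 49), (276, 64), (280, 158), (284, 165), (288, 109), (292, 74)]
cup top 657 [ 457.4 -271.9  162.6] ((461.6058654785156, -266.3068542480469), (63.23550796508789, 62.430580139160156), 64.24620819091797)
166 25 [ 460.2 -270.4  170.3]
174 24 [ 459.7 -270.4  177.7]
182 26 [ 459.2 -269.8  186.2]
190 27 [ 460.8 -270.7  193.6]
198 27 [ 460.9 -270.4  202.3]
206 25 [ 460.6 -270.5  209.1]
214 3 [ 462.5 -271.   214.9]
```

View pics/g1.png

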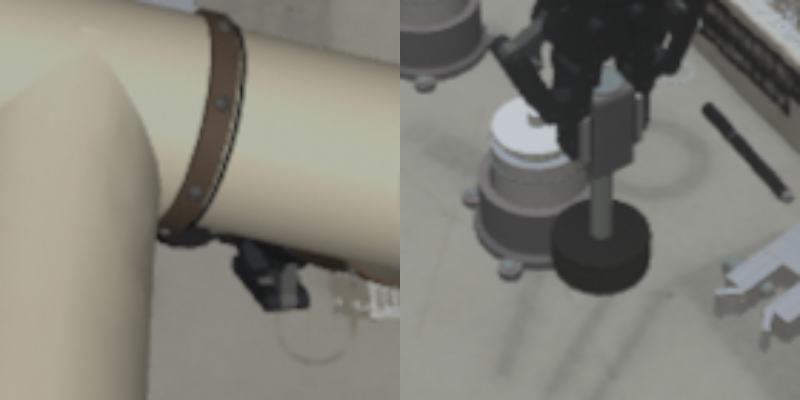

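The crops show the tool held upright in the pads, with cup and shank vertical and the open canister behind it.

drive_tool:
  plan:
    - [[1, 3, 13, 0, 0], [1, 6, 26, 0, 0], [1, 8, 35, 0, 0], [1, 8, 35, 0, 0], [1, 8, 35, 0, 0], [1, 5, 20, 0, 0], [1, 2.8, 12.7, 0, 0], [1, 0, 0, 0, 0], [1, 0, 0, 0, 0], [1, 0, 0, 0, 0], [1, 0, 0, 0, 0]]

```text
clock: 5.45
position: [504.3, -91.2, 235.7]
ee_rot: [0.735, -0.678, -0.0, 0.001]
contact_force: [0.5, 0.4, -2.3]
gripper_width: 29.7
grasp_force: 59.8
```

```bash
python3 - <<'E'
from h import *
np.set_printoptions(precision=1,suppress=True)
s=read_state();print(s["position"],s["contact_force"])
p,d=get_image("side");X=cloud("side",d)
k=(np.abs(X[...,0]-503)<50)&(np.abs(X[...,1]+90)<50)
a=X[k&(X[...,2]>157)&(X[...,2]<168)];print("cup",len(a),cv2.minAreaRect(a[:,:2].astype(np.float32)),np.median(a[:,2]))
for z in range(166,214,8):
    a=X[k&(X[...,2]>=z)&(X[...,2]<z+8)];a=a[np.hypot(a[:,0]-503,a[:,1]+90)<20];print(z,len(a),np.median(a,0))
E
```

```text
[504.3 -91.2 235.7] [ 0.5  0.4 -2.3]
cup 440 ((503.5802001953125, -92.95573425292969), (62.16473388671875, 61.35787582397461), 63.01095199584961) 164.49973899903006
166 36 [499.1 -95.3 167.4]
174 24 [501.2 -95.1 178.2]
182 20 [502.6 -95.1 185.8]
190 19 [501.8 -95.9 193.2]
198 24 [502.1 -95.4 201.1]
206 22 [503.1 -95.5 210.1]
```

drive_tool:
  plan:
    - [[1, -0.5, 0.8, 0, 0], [1, -0.5, 0.8, 0, 0], [1, 0, 0, -8, 0], [1, 0, 0, -8, 0], [1, 0, 0, -8, 0], [1, 0, 0, -4, 0], [1, 0, 0, -2, 0], [1, 0, 0, 0, 0], [1, 0, 0, 0, 0]]

```text
clock: 6.25
position: [503.9, -88.9, 206.3]
ee_rot: [0.736, -0.677, 0.0, 0.0]
contact_force: [-0.5, -0.4, -2.9]
gripper_width: 29.5
grasp_force: 59.8
```

drive_tool:
  plan:
    - [[1, 0, 0, -0.5, 0], [1, 0, 0, -0.5, 0], [1, 0, 0, -0.5, 0], [1, 0, 0, -0.5, 0], [1, 0, 0, 0, 0], [1, 0, 0, 0, 0]]

```text
clock: 6.75
position: [503.7, -88.9, 204.4]
ee_rot: [0.736, -0.677, 0.0, -0.0]
contact_force: [-0.2, -0.4, -3.5]
gripper_width: 29.5
grasp_force: 59.8
```

drive_tool:
  plan:
    - [[1, 0, -0.5, -0.5, 0], [1, 0, 0, -0.5, 0], [1, 0, 0, -0.5, 0], [1, 0, 0, -0.5, 0], [1, 0, 0, -0.5, 0], [1, 0, 0, -0.5, 0], [1, 0, 0, 0, 0], [1, 0, 0, 0, 0]]

```text
clock: 7.42
position: [503.7, -89.4, 201.5]
ee_rot: [0.736, -0.677, 0.0, -0.0]
contact_force: [0.4, 0.4, -1.8]
gripper_width: 29.2
grasp_force: 59.9
```

```bash
cat > look.py <<'E'
from h import *
import sys
np.set_printoptions(precision=1,suppress=True)
s=read_state();print(s["position"],s["contact_force"],s["wrist_torque"])
p,d=get_image("side");X=cloud("side",d)
k=(np.abs(X[...,0]-503)<50)&(np.abs(X[...,1]+90)<50)
q=X[k];h,e=np.histogram(q[:,2],np.arange(48,150,2));print([(int(b),int(c)) for b,c in zip(e,h) if c>5])
u,v=map(int,proj("side",(503,-90,110)))
c=p[v-60:v+60,u-70:u+70];cv2.imwrite(f"pics/{sys.argv[1]}.png",cv2.resize(c,None,fx=4,fy=4,interpolation=cv2.INTER_CUBIC)[:,:,::-1])
E
python3 look.py c1
```

```text
[503.7 -89.4 201.5] [ 0.4  0.4 -1.8] [-0.   0.1 -0. ]
[(48, 36), (50, 79), (52, 168), (54, 93), (56, 23), (58, 20), (60, 24), (62, 19), (64, 25), (66, 22), (68, 20), (70, 22), (72, 17), (74, 18), (76, 39), (78, 29), (80, 19), (82, 24), (84, 21), (86, 27), (88, 53), (90, 69), (92, 30), (98, 6), (100, 18), (102, 51), (104, 60), (106, 32), (108, 17), (110, 18), (112, 22), (114, 23), (116, 24), (118, 17), (120, 25), (122, 21), (124, 17), (126, 28), (128, 144), (130, 205), (132, 27), (138, 6), (144, 6)]
```

View pics/c1.png

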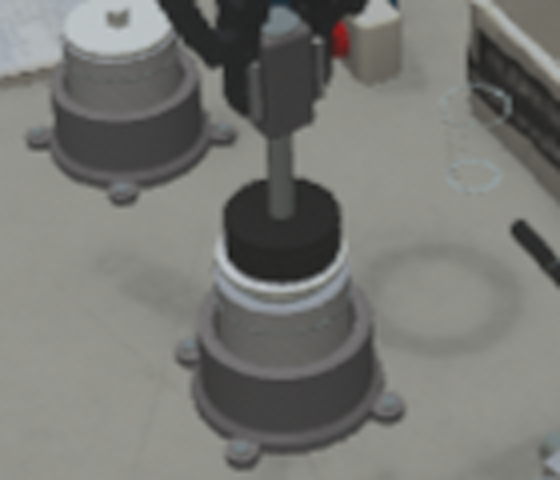

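The cup sits concentric on the white flange, just touching.

drive_tool:
  plan:
    - [[1, 0, 0, -0.5, 0], [1, 0, 0, -0.5, 0], [1, 0, 0, -0.5, 0], [1, 0, 0, -0.5, 0], [1, 0, 0, -0.5, 0], [1, 0, 0, -0.5, 0], [1, 0, 0, 0, 0], [1, 0, 0, 0, 0]]

```text
clock: 8.13
position: [503.8, -89.4, 198.5]
ee_rot: [0.736, -0.677, 0.0, -0.0]
contact_force: [-1.2, 0.9, -0.3]
gripper_width: 29.1
grasp_force: 60.3
```

drive_tool:
  plan:
    - [[1, 0, 0, -0.5, 0], [1, 0, 0, -0.5, 0], [1, 0, 0, -0.5, 0], [1, 0, 0, -0.5, 0], [1, 0, 0, 0, 0], [1, 0, 0, 0, 0]]

```text
clock: 8.63
position: [503.8, -89.4, 196.5]
ee_rot: [0.736, -0.677, 0.0, -0.0]
contact_force: [-1.3, 0.4, 2.9]
gripper_width: 29.5
grasp_force: 60.6
```

drive_tool:
  plan:
    - [[1, 0, 0, -0.5, 0], [1, 0, 0, -0.5, 0], [1, 0, 0, -0.5, 0], [1, 0, 0, 0, 0], [1, 0, 0, 0, 0]]

```text
clock: 9.05
position: [503.9, -89.4, 195.0]
ee_rot: [0.736, -0.677, 0.0, -0.0]
contact_force: [-0.2, -0.4, 3.6]
gripper_width: 29.5
grasp_force: 60.7
```

drive_tool:
  plan:
    - [[1, 0, 0, -0.5, 0], [1, 0, 0, -0.5, 0], [1, 0, 0, 0, 0], [1, 0, 0, 0, 0]]

```text
clock: 9.38
position: [503.9, -89.4, 194.0]
ee_rot: [0.736, -0.677, 0.0, -0.0]
contact_force: [-0.5, -0.0, 4.1]
gripper_width: 29.7
grasp_force: 60.8
```

drive_tool:
  plan:
    - [[1, 0, 0, -0.5, 0], [1, 0, 0, -0.5, 0], [1, 0, 0, 0, 0], [1, 0, 0, 0, 0]]

```text
clock: 9.72
position: [504.0, -89.4, 193.2]
ee_rot: [0.736, -0.677, 0.0, -0.0]
contact_force: [-0.9, 0.5, 5.9]
gripper_width: 29.4
grasp_force: 60.9
```

drive_tool:
  plan:
    - [[1, 0, 0, -0.5, 0], [1, 0, 0, -0.5, 0], [1, 0, 0, 0, 0], [1, 0, 0, 0, 0]]

```text
clock: 10.05
position: [504.0, -89.4, 192.3]
ee_rot: [0.736, -0.677, 0.0, -0.0]
contact_force: [-1.0, 0.5, 6.7]
gripper_width: 29.1
grasp_force: 61.0
```

drive_tool:
  plan:
    - [[1, 0, 0, -0.5, 0], [1, 0, 0, -0.5, 0], [1, 0, 0, 0, 0], [1, 0, 0, 0, 0]]

```text
clock: 10.38
position: [504.0, -89.4, 191.5]
ee_rot: [0.736, -0.677, 0.0, -0.0]
contact_force: [-1.7, 0.8, 7.5]
gripper_width: 29.6
grasp_force: 61.1
```

drive_tool:
  plan:
    - [[1, 0, 0, -0.5, 0], [1, 0, 0, -0.5, 0], [1, 0, 0, 0, 0], [1, 0, 0, 0, 0]]

```text
clock: 10.72
position: [504.3, -89.4, 190.6]
ee_rot: [0.736, -0.677, 0.001, -0.0]
contact_force: [-1.3, -0.1, 6.6]
gripper_width: 29.4
grasp_force: 61.3
```

```bash
python3 look.py c2
```

```text
[504.3 -89.4 190.6] [-1.3 -0.1  6.6] [0.1 0.4 0. ]
[(48, 35), (50, 55), (52, 171), (54, 101), (56, 29), (58, 23), (60, 28), (62, 15), (64, 20), (66, 23), (68, 23), (70, 25), (72, 22), (74, 29), (76, 20), (78, 28), (80, 53), (82, 67), (84, 14), (90, 32), (92, 60), (94, 45), (96, 16), (98, 21), (100, 24), (102, 20), (104, 18), (106, 20), (108, 25), (110, 25), (112, 13), (114, 20), (116, 63), (118, 222), (120, 109), (122, 7), (130, 9)]
```

drive_tool:
  plan:
    - [[1, 0, 0, -0.5, 0], [1, 0, 0, -0.5, 0], [1, 0, 0, 0, 0], [1, 0, 0, 0, 0]]

```text
clock: 11.1
position: [504.3, -89.5, 189.7]
ee_rot: [0.736, -0.677, 0.001, -0.0]
contact_force: [-1.7, 0.4, 8.9]
gripper_width: 29.5
grasp_force: 61.3
```

drive_tool:
  plan:
    - [[1, 0, 0, -0.5, 0], [1, 0, 0, -0.5, 0], [1, 0, 0, 0, 0], [1, 0, 0, 0, 0]]

```text
clock: 11.43
position: [504.3, -89.5, 188.9]
ee_rot: [0.736, -0.677, 0.001, -0.0]
contact_force: [-1.6, 0.1, 8.1]
gripper_width: 29.7
grasp_force: 61.4
```

drive_tool:
  plan:
    - [[1, 0, 0, -0.5, 0], [1, 0, 0, -0.3, 0], [1, 0, 0, 0, 0], [1, 0, 0, 0, 0]]

```text
clock: 11.77
position: [504.1, -89.4, 187.6]
ee_rot: [0.736, -0.677, 0.001, -0.0]
contact_force: [-0.9, -0.8, 4.1]
gripper_width: 29.6
grasp_force: 60.5
```

```bash
cat >rim.py <<'E'
from h import *
np.set_printoptions(precision=2,suppress=True)
s=read_state();print(s["position"],s["contact_force"],s["wrist_torque"])
p,d=get_image("side");X=cloud("side",d);q=X[(np.abs(X[...,0]-503)<45)&(np.abs(X[...,1]+90)<45)]
h,e=np.histogram(q[:,2],np.arange(70,130,2));print([(int(b),int(c)) for b,c in zip(e,h)])
# plane of cup top -> tilt
i=np.argmax(np.where(e[:-1]>104,h,0));t=q[(np.abs(q[:,2]-e[i]-1)<4)];A=np.c_[t[:,:2]-[503,-90],np.ones(len(t))]
for _ in range(5):
    c=np.linalg.lstsq(A,t[:,2],rcond=None)[0];k=np.abs(A@c-t[:,2])<2;A,t=A[k],t[k]
print("cup top plane slope deg",np.rad2deg(c[:2]),c[2])
E
python3 rim.py
```

```text
[504.11 -89.43 187.6 ] [-0.9  -0.8   4.07] [-0.17  0.1   0.01]
[(70, 28), (72, 24), (74, 20), (76, 20), (78, 24), (80, 25), (82, 30), (84, 44), (86, 30), (88, 54), (90, 57), (92, 16), (94, 25), (96, 22), (98, 15), (100, 22), (102, 16), (104, 27), (106, 30), (108, 16), (110, 12), (112, 31), (114, 125), (116, 212), (118, 42), (120, 3), (122, 5), (124, 3), (126, 4)]
cup top plane slope deg [-0.92 -0.15] 116.44861943036186
```

The force dropped about 4 N and the flange now meets the rim, so the lid has snapped home. Next I lift straight up.

drive_tool:
  plan:
    - [[1, 0, 0, 2, 0], [1, 0, 0, 3, 0], [1, 0, 0, 4, 0], [1, 0, 0, 5, 0], [1, 0, 0, 6, 0], [1, 0, 0, 8, 0], [1, 0, 0, 10, 0], [1, 0, 0, 12, 0], [1, 0, 0, 5, 0], [1, 0, 0, 0, 0], [1, 0, 0, 0, 0], [1, 0, 0, 0, 0]]

```text
clock: 12.82
position: [503.2, -89.3, 241.4]
ee_rot: [0.736, -0.677, -0.001, 0.0]
contact_force: [-0.3, 0.3, -3.1]
gripper_width: 29.4
grasp_force: 60.0
```

```bash
cat >tool.py <<'E'
from h import *
np.set_printoptions(precision=2,suppress=True)
s=read_state();P=s["position"];print(P,s["contact_force"],s["ee_rot"])
p,d=get_image("side");np.savez("cur.npz",p=p,d=d);X=cloud("side",d);b=P[2]-97.2
q=X[(np.abs(X[...,0]-P[0])<50)&(np.abs(X[...,1]-P[1])<50)]
a=q[np.abs(q[:,2]-b-26)<5];print("cup",len(a),np.median(a[:,2])-26,cv2.minAreaRect(a[:,:2].astype(np.float32)))
for z in np.arange(b+32,b+80,8):
    a=q[(q[:,2]>=z)&(q[:,2]<z+8)];a=a[np.hypot(*(a[:,:2]-P[:2]).T)<20];print(round(z-b),len(a),np.median(a,0)+[1.3,4.2,0])
E
python3 tool.py; python3 - <<'E'
from h import *
X=cloud("side",np.load("cur.npz")["d"])
q=X[(np.abs(X[...,0]-503)<45)&(np.abs(X[...,1]+90)<45)&(X[...,2]<125)]
h,e=np.histogram(q[:,2],np.arange(80,125,2));print([(int(b),int(c)) for b,c in zip(e,h)])
E
```

```text
[503.15 -89.28 241.4 ] [-0.33  0.31 -3.12] [ 0.74 -0.68 -0.    0.  ]
cup 419 144.047238490159 ((503.19586181640625, -89.54808807373047), (63.15931701660156, 61.56560516357422), 58.520652770996094)
32 23 [501.15 -88.98 179.59]
40 24 [502.76 -88.87 188.06]
48 21 [501.83 -89.2  196.6 ]
56 21 [502.65 -88.39 204.43]
64 23 [502.97 -89.21 211.79]
72 24 [503.05 -89.29 220.65]
[(80, 24), (82, 25), (84, 19), (86, 24), (88, 28), (90, 48), (92, 39), (94, 147), (96, 288), (98, 57), (100, 5), (102, 3), (104, 4), (106, 10), (108, 12), (110, 3), (112, 1), (114, 0), (116, 0), (118, 0), (120, 0), (122, 0)]
```

The lid's top is at 96.5 mm, so it is home, and the tool is still true in the grip. The fork seat is at (601.2, -282.4), yaw 14°; I go to the point 85 mm in front of the mouth.

drive_tool:
  plan:
    - [[1, 1, -13, 0, 0], [1, 2, -26, 0, 2], [1, 3, -38, 0, 3], [1, 3, -38, 0, 2], [1, 3, -38, 0, 2], [1, 2, -32, 0, 0], [1, 1, -20, 0, 0], [1, 0.5, -8.7, 0, 0], [1, 0, 0, -20, 0], [1, 0, 0, -30, 0], [1, 0, 0, -35, 0], [1, 0, 0, -30, 0], [1, 0, 0, -15, 0], [1, 0, 0, -6, 0], [1, 0, 0, 0, 0], [1, 0, 0, 0, 0], [1, 0, 0, 0, 0]]

```text
clock: 14.28
position: [520.5, -303.3, 107.8]
ee_rot: [0.787, -0.617, 0.002, -0.0]
contact_force: [0.1, 0.4, -2.4]
gripper_width: 29.5
grasp_force: 59.7
```

```bash
python3 tool.py
```

```text
[ 520.51 -303.32  107.8 ] [ 0.08  0.42 -2.44] [ 0.79 -0.62  0.   -0.  ]
cup 600 10.765292582718288 ((526.6155395507812, -302.90875244140625), (64.38616180419922, 73.13814544677734), 82.82022094726562)
32 21 [ 518.84 -303.39   46.88]
40 18 [ 519.47 -303.3    54.25]
48 24 [ 518.93 -302.75   62.42]
56 16 [ 519.03 -302.92   70.24]
64 22 [ 518.94 -303.43   78.76]
72 10 [ 518.61 -303.41   84.58]
```

drive_tool:
  plan:
    - [[1, 0, 0, -5, 0], [1, 0, 0, -4, 0], [1, 0, 0, 0, 0], [1, 5.8, 1.9, 0, 0], [1, 7.8, 2, 0, 0], [1, 7.8, 1.9, 0, 0], [1, 7.8, 1.9, 0, 0], [1, 7.8, 1.9, 0, 0], [1, 4.9, 1.2, 0, 0], [1, 1.9, 0.5, 0, 0], [1, 0, 0, 0, 0], [1, 0, 0, 0, 0]]

```text
clock: 15.33
position: [563.2, -291.8, 97.2]
ee_rot: [0.787, -0.617, 0.0, -0.0]
contact_force: [-4.3, -1.0, 2.6]
gripper_width: 29.4
grasp_force: 61.8
```

```bash
python3 tool.py; python3 - <<'E'
from h import *
p=np.load("cur.npz")["p"];u,v=map(int,proj("side",(590,-285,60)))
cv2.imwrite("pics/f1.png",cv2.resize(p[v-65:v+65,u-75:u+75],None,fx=4.5,fy=4.5,interpolation=cv2.INTER_CUBIC)[:,:,::-1])
E
```

```text
[ 563.22 -291.76   97.24] [-4.33 -0.98  2.64] [ 0.79 -0.62  0.   -0.  ]
cup 470 0.2124532062602782 ((561.4325561523438, -293.8829345703125), (58.40440368652344, 62.14897918701172), 69.07656860351562)
32 18 [ 562.4  -292.02   36.29]
40 33 [ 560.95 -289.91   44.6 ]
48 38 [ 561.25 -283.69   51.66]
56 55 [ 564.3  -292.67   61.88]
64 36 [ 563.61 -292.41   65.81]
72 11 [ 559.59 -290.37   75.14]
```

View pics/f1.png

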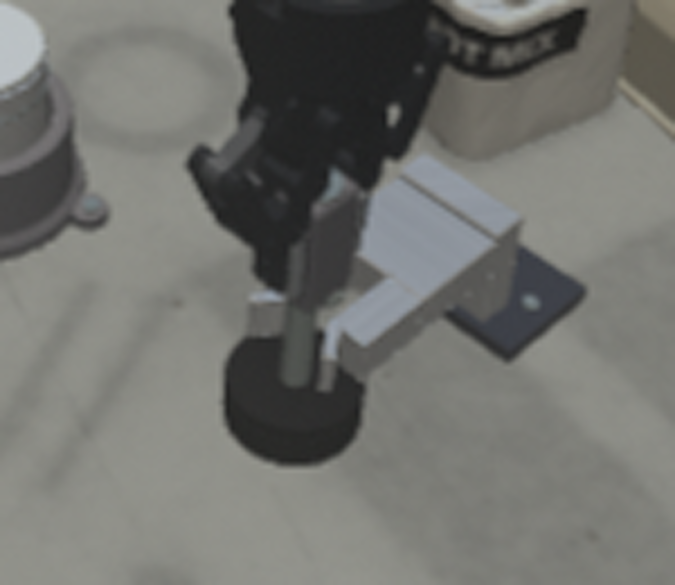

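The shank is in the flared mouth and centred, but the head is rubbing on the worktop, so I lift it slightly and go on.

drive_tool:
  plan:
    - [[1, 0, 0, 1, 0], [1, 0, 0, 0.8, 0], [1, 0, 0, 0, 0], [1, 4.8, 1.2, 0, 0], [1, 4.9, 1.2, 0, 0], [1, 4.8, 1.2, 0, 0], [1, 4.9, 1.2, 0, 0], [1, 1.9, 0.5, 0, 0], [1, 0, 0, 0, 0], [1, 0, 0, 0, 0]]

```text
clock: 16.22
position: [584.0, -286.8, 98.4]
ee_rot: [0.786, -0.618, -0.0, 0.0]
contact_force: [-0.9, -2.6, -5.5]
gripper_width: 29.3
grasp_force: 60.5
```

drive_tool:
  plan:
    - [[1, 2.9, 0.7, 0, 0], [1, 2.9, 0.7, 0, 0], [1, 2.9, 0.8, 0, 0], [1, 2.9, 0.7, 0, 0], [1, 0, 0, 0, 0], [1, 0, 0, 0, 0]]

```text
clock: 16.72
position: [598.5, -283.3, 99.6]
ee_rot: [0.787, -0.617, 0.003, -0.002]
contact_force: [4.3, -0.7, -3.9]
gripper_width: 29.3
grasp_force: 60.0
```

drive_tool:
  plan:
    - [[1, 2.5, 0.6, 0, 0], [1, 2.5, 0.6, 0, 0], [1, 1.9, 0.5, 0, 0], [1, 0, 0, 0, 0], [1, 0, 0, 0, 0], [1, 0, 0, 0, 0]]

```text
clock: 17.22
position: [602.1, -281.5, 98.4]
ee_rot: [0.786, -0.618, -0.001, 0.0]
contact_force: [0.1, -0.2, -3.4]
gripper_width: 29.4
grasp_force: 60.4
```

drive_tool:
  plan:
    - [[1, 0.8, 0.2, 0, 0], [1, 0.8, 0.2, 0, 0], [1, 0, 0, -0.5, 0], [1, 0, 0, -0.5, 0], [1, 0, 0, 0, 0], [1, 0, 0, 0, 0]]

```text
clock: 17.72
position: [603.3, -281.6, 97.8]
ee_rot: [0.786, -0.618, -0.001, 0.001]
contact_force: [-4.7, -0.1, 0.0]
gripper_width: 29.4
grasp_force: 61.1
```

```bash
python3 tool.py|head -3
```

```text
[ 603.26 -281.58   97.81] [-4.7  -0.11  0.03] [ 0.79 -0.62 -0.    0.  ]
cup 177 0.3764909292422871 ((595.3721313476562, -289.1036682128906), (43.81984329223633, 58.17717361450195), 31.100914001464844)
32 1 [ 598.74 -273.34   38.02]
```

drive_tool:
  plan:
    - [[1, -0.7, -0.2, -0.4, 0], [1, 0, 0, 0, 0], [-1, 0, 0, 0, 0], [-1, 0, 0, 0, 0], [-1, 0, 0, 0, 0], [-1, 0, 0, 0, 0], [-1, 0, 0, 0, 0], [-1, 0, 0, 0, 0], [-1, 0, 0, 0, 0], [-1, 0, 0, 0, 0], [-1, 0, 0, 0, 0]]

```text
clock: 18.68
position: [603.8, -281.7, 97.4]
ee_rot: [0.787, -0.618, 0.0, -0.0]
contact_force: [0.3, 0.3, 0.2]
gripper_width: 85.3
grasp_force: 0.0
```

drive_tool:
  plan:
    - [[-1, 0, 0, 5, 0], [-1, 0, 0, 10, 0], [-1, 0, 0, 20, 0], [-1, 0, 0, 30, 0], [-1, 0, 0, 30, 0], [-1, 0, 0, 30, 0], [-1, 0, 0, 20, 0], [-1, -20, 20, 10, 0], [-1, -30, 25, 0, 0], [-1, -30, 25, 0, 0], [-1, -30, 25, 0, 0], [-1, -20, 20, 0, 0], [-1, -10, 5, 0, 0], [-1, 0, 0, 0, 0]]

```text
clock: 19.85
position: [462.1, -160.8, 254.3]
ee_rot: [0.787, -0.617, 0.001, -0.001]
contact_force: [1.0, -0.3, 0.9]
gripper_width: 85.6
grasp_force: 0.0
```

```bash
python3 - <<'E'
from h import *
np.set_printoptions(precision=1,suppress=True)
print(read_state()["position"])
o=[]
e=np.array([.9703,.2419]);f=np.array([-.2419,.9703])
for n in("top","side"):
    p,d=get_image(n);X=cloud(n,d);q=X[(np.abs(X[...,0]-600)<60)&(np.abs(X[...,1]+282)<60)]
    t=q[(q[:,2]>141)&(q[:,2]<152)]
    if len(t)>5:
        c=np.array(cv2.minAreaRect(t[:,:2].astype(np.float32))[0]);print(n,"handle",len(t),c,np.median(t[:,2]),"local",c@e-515,c@f+419.4)
    u,v=map(int,proj(n,(600,-282,70)));o.append(cv2.resize(p[v-60:v+60,u-60:u+60],(400,400),interpolation=cv2.INTER_CUBIC))
    b=X[(np.abs(X[...,0]-503)<45)&(np.abs(X[...,1]+90)<45)];h,ee=np.histogram(b[:,2],np.arange(84,124,2));print(h)
cv2.imwrite("pics/end.png",np.hstack(o)[:,:,::-1])
E
```

```text
[ 462.1 -160.8  254.3]
top handle 185 [ 603.9 -281.7] 146.91431202051953 local 2.7769783569335686 -0.013709851074281687
[0 0 0 0 0 0 0 0 0 0 0 0 0 0 0 0 0 0 0]
side handle 182 [ 601.9 -281.6] 146.5867382864426 local 0.9512284362792798 0.5724849792480313
[ 23  21  33  40  47 165 285  60   8   2   5   8  12   5   0   0   0   0
   0]
```

View pics/end.png

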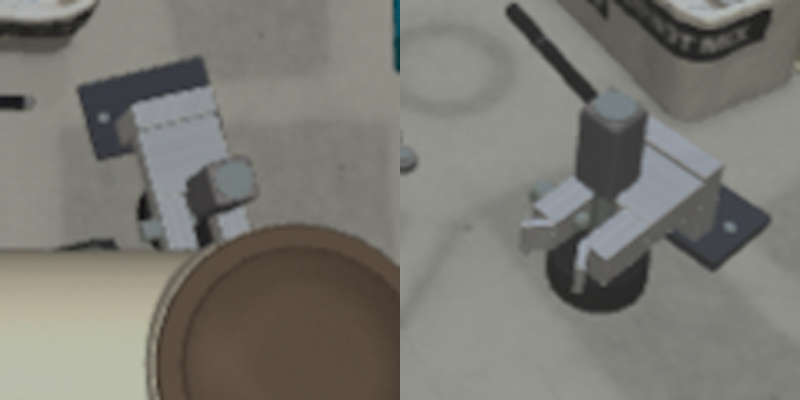

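The tool stands upright on the worktop (handle top at 146.6 mm), its shank behind the spring ball at the end of the slot. The lid is still home, with its top at about 96.5 mm, and the gripper is clear of everything.

```bash
python3 -c "
from bench import *
print(job_done())"
```

```text
the job is handed in; nothing more can be done
None
```

The lid clicked home at about 12 N, the seating tool stands upright clipped into the fork past the spring ball, and I handed the job in at about 20 s; `job_done()` returned no verdict.

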